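# Shift the platform shaker into third gear and start it

### The arm

A 6-joint arm with a two-finger parallel gripper is mounted at the origin on a cart in front of the work surface, level with it; the furniture and walls round the work are solid. World frame = base frame: x ahead of the robot, y to its left, z up, the work surface at z = 0. Lengths are in mm, angles in rad, forces in N, time in s.
With the tool pointing down it reaches from about 300 to 775 mm from the base axis. Payload 14.6 kg.
Tool frame: the origin (TCP) lies at the very end of the fingers, on their centre line; the grasp point (between the pads) lies 19 mm behind it; z points along the fingers, y is the line along which they close (so a half turn about z gives the same grasp; the last joint's range is limited). The gripper opens to 94 mm and grips with 3 to 60 N. Pads are 16 mm wide; open, the fingers measure 119 mm over their backs; the gripper's body (75 mm by 177 mm) begins 78 mm behind the grasp point.
Start: joints at [1.142, 0.3, 1.521, -0, 1.321, -0.067], TCP at [194.674, 514.384, 205.446] pointing down, gripper open.
Joint ranges: [-3.03, 3.03], [-0.79, 2.21], [0.23, 2.52], [-1.04, 4.18], [0, 3.07], [-2.55, 2.55]. Speed limits (rad/s): [2.22, 2.22, 2.57, 3.14, 3.14, 3.14].

### API

Orientations are given as [roll, pitch, yaw] about the fixed x, y, z axes, in that order (R = Rz(yaw) Ry(pitch) Rx(roll)).
In Python, from cell import manip, camera, get_calibration gives the robot as it stands. The module is installed in compiled form; this text tells all that it offers.
- The arm moves only by the tool jog_arm, never from a script. Its argument "plan" is one flat list of numbers, 6 for each row, row after row: the shift along the world's x, y, z in m, then the turn, a rotation vector about the world's x, y, z in degrees. A call has 1 to 20 rows; each row is the pose to reach, as a shift and turn from the pose commanded when the call began; what a row does not reach only later rows make up. A row lasts 1/10 s, in which the tool goes at most 50 mm and 8.59 degrees, less where a joint would pass 70% of its speed; a pose out of reach is approached as far as the arm can. A call with a gripper value outside its range is refused whole. "claw" is the finger opening in m, from 0 to 0.094, set as the call begins (left out, the last holds). The fingers move at their own pace and stop on an object; "force" is the grip in N (left out, the last holds). Time passes only in rows, so rows that repeat a pose let the fingers close. It gives the time, the measured TCP pose, the force, the opening and the grip force at its end, in the units of the state.
- manip.read_state(): the state, without advancing time (a new reading comes with each control period).
- camera(name): name is "scene" or "top" or "wrist"; returns (picture, depth): 384x512x3 uint8, red, green, blue; 384x512 float32, mm along the optical axis (not along the pixel's ray), 0 where there is no reading.
- get_calibration(name): a dict with "fx", "fy", "cx", "cy" (pixels), "origin" and "attitude" of the camera in the world. Camera axes: x right, y down, z forward; pixel columns grow to the right and rows downward; lengths in mm; the calibration is good to about 2 mm. A picture is of the moment at which its call begins: read the wrist's pose just before it. get_calibration takes no time and is no camera call; for the wrist camera it gives the pose at the moment of the call.
- manip.sign_off(): hands the job in; it is judged then, once.
The state is a dict: "clock": time; "joints": joint angles; "qd": joint speeds; "effort": joint torques, N m; "eef_pos": TCP position; "eef_rot": TCP orientation; "wrist_force": force on the tool from outside, world axes, zero at the start; "moment": the same for the moment, N m; "finger_gap": finger opening in mm; "finger_force": force on a finger pad.
Only numpy, scipy, OpenCV 4.12 (cv2) and the standard library are available. Lean on these libraries where they do the work, as an engineer would, in place of code of your own. Each camera call takes 0.05 s, during which the arm holds its last target. There are 200 camera calls.

### The job

Put the platform shaker into third gear and start it. With the fingertips or the outside of the fingers only, never taking the lever between them, push its gear lever to neutral, across to the right-hand leg of the H-shaped gate and then forward, away from you, fully home into the third slot (front right); after that, press the small start button fully in and let it go. Do not press the mushroom-headed stop button beside it, and leave the samples on the platform and the things on the bench where they are.

Things in the scene. Friction and masses are not known exactly. Their poses are not given: they have to be found in the camera images.
- shaker: Platform shaker, white housing, 210 mm deep (x), 360 wide (y), fixed on the bench. Origin: centre of its underside, on the bench; x away from the operator, y to the operator's left, z up. Left part (y 30 to 180 mm): control console, top 90 mm up, with gear gate and lever centred at x 45, y 105 mm and two push buttons at x -65 mm. Right part: sample platform.
- platform: The shaker's flat sample platform with black mat and low rim, 206 x 190 mm, at the right of the console; does not move. Origin: centre of its underside, 84 mm above the bench, at x 0, y -80 mm in the shaker's frame. Mat 95 mm and rim 98 mm above the bench.
- gate: Gear gate: steel plate 84 (x) x 80 (y) x 6 mm lying on the console, with an H-shaped cut-out; axes as the shaker's, origin 95 mm below point gate_centre. Slots 15 mm wide. Two legs run along x, 14 mm left (+y) and right (-y) of the centre, 25 mm forward and back; a cross slot along y through the centre joins them (neutral).
- gate_centre (a point): Centre of the gate's upper face, 95 mm above the bench; x away from the operator, y to the left. Slots: first front left (front = away from the operator), second back left, third front right, fourth back right; one to four small dots mark their ends. The tongues between the legs have rounded ends, so a lever slightly off neutral is guided across.
- knob (a point): Centre of the black ball knob (33 mm across) on the gear lever's 10 mm steel shaft, 130 mm from the lever's pivot, which lies 50 mm straight below gate_centre; z along the shaft. Knob at pivot + 130 mm*(sin f, -sin a cos f, cos a cos f) in the shaker's axes, a = lever_across, f = lever_fore: 160 to 175 mm above the bench, 36 mm right in the right leg, 46 mm forward at home.
- lever_across (a joint): Sideways tilt of the gear lever, rad: 0 upright, positive to the right. -0.31 to -0.26 in the gate's left leg (where it starts), 0.26 to 0.31 in the right leg. No spring: friction holds the lever wherever it is left, either way; about 3 to 6 N at the knob move it. It cannot be lifted out.
- lever_fore (a joint): Fore-and-aft tilt of the gear lever, rad: 0 in neutral, positive away from the operator. About +0.36 fully home in a front slot (first, third), -0.36 in a back slot. It passes across only within about 0.05 of neutral; pushed sideways from up to about 0.1 off it is guided in. Starts anywhere along the left leg: in first, neutral, second or between.
- start_top (a point): Centre of the top face of the start button: small, round, flat, black, 24 mm across, in a low steel collar 40 mm across and 12 mm high. Top 22 mm above the console, 112 mm above the bench; at x -65, y 69 mm in the shaker's frame, the right-hand and smaller of the two buttons.
- start (a joint): Travel of the start button, m: 0 out, 0.006 fully in. Pressed straight down; a spring, about 5 N at full travel, brings it back.
- stop_top (a point): Centre of the top of the stop button: black mushroom head 38 mm across, top 119 mm above the bench, 72 mm to the left of the start button.
- stop (a joint): Travel of the stop button, m: 0 out, 0.005 fully in. To be left alone.
- well_plate: Grey-clear 96-well plate, 128 x 86 x 15 mm, loose on the left half of the sample platform, its underside 95 mm above the bench; origin at the centre of its underside. Bystander.
- petri_a: Petri dish, 56 mm across, 14 mm high, loose on the right half of the platform; origin at the centre of its underside. Bystander.
- petri_b: A second such petri dish on the right half of the platform. Bystander.
- timer: White lab timer, 60 x 62 x 16 mm, loose on the bench left of the shaker; origin at the centre of its underside. Bystander.
- bottle_small: Round bottle with an orange screw cap, 57 mm across, 106 mm high, loose on the bench close behind the shaker; origin at the centre of its underside. Bystander.
- marker: Black marker pen, 136 mm long, 13 mm thick, lying on the bench left of the shaker; origin at the middle of its underside. Bystander.
- plate_lid: Clear lid of a well plate, 126 x 84 x 9 mm, lying on the bench to the left, beyond the timer; origin at the centre of its underside. Bystander.

How it is judged:
By the outcome, as a careful person would: the job done as asked, in the order asked, and still so for the second after the job is handed in, with the robot touching nothing.
It also fails if it takes over 54 s, if anything falls off the work surface, if the arm or the gripper's body presses on something with over 40 N, if the wrist force passes 120 N, or if a joint passes its speed limit or range.

## Working session

There is one attempt and no reset: what is moved stays moved. The work goes in short steps, Python scripts to look and compute and a tool call to move; the robot and the scene stay as the last step left them, time stands still between calls to the robot, and variables do not carry over. Pictures are saved under pics/ and viewed, at most 10 in all, crops included, and the job is handed in when it is done.

Besides the shell and the picture viewer there is one more tool, called after ">>>" in YAML: its name, and indented under it one key for each argument. jog_arm: Moves the arm, as the interface text tells. Its arguments: {"type":"object","properties":{"plan":{"type":"array"},"claw":{"type":"number"},"force":{"type":"number"}},"required":["plan"]}

```bash
mkdir -p pics
cat > h.py <<'E'
import numpy as np,cv2
from cell import manip,camera,get_calibration
def shot(n,f):
    c=get_calibration(n);p,d=camera(n);cv2.imwrite('pics/'+f+'.png',p[:,:,::-1]);np.savez('pics/'+f,p=p,d=d,**{k:np.array(v) for k,v in c.items()});return p,d,c
def rot(c):
    a=np.array(c['attitude'],float)
    if a.shape==(3,3):return a
    from scipy.spatial.transform import Rotation as R
    return R.from_euler('xyz',a).as_matrix()
def ray(c,u,v,z):
    r=rot(c)@np.array([(u-c['cx'])/c['fx'],(v-c['cy'])/c['fy'],1]);o=np.array(c['origin'],float);return o+r*(z-o[2])/r[2]
E
python3 - <<'E'
from h import *
for n in('top','scene'):
    p,d,c=shot(n,n+'1');print(n,c)
s=manip.read_state();print(s)
a=cv2.imread('pics/top1.png');b=cv2.imread('pics/scene1.png')
E
```

```text
top {'fx': 366.942572224599, 'fy': 366.942572224599, 'cx': 254.80483835270104, 'cy': 195.31882154152458, 'origin': array([ 499.98337549,  -26.34978118, 1431.41992675]), 'attitude': array([-3.10190422, -0.01620646, -1.55563649])}
scene {'fx': 357.71666009896165, 'fy': 357.71666009896165, 'cx': 260.9787322930543, 'cy': 192.93948886814894, 'origin': array([ -98.29138799, -372.79651136,  857.45213522]), 'attitude': array([-2.35442774, -0.01825041, -1.06756058])}
{'clock': 0.1, 'joints': array([ 1.14244338e+00,  3.00411455e-01,  1.52149140e+00,  5.32904491e-06,
        1.32071897e+00, -6.66032269e-02]), 'qd': array([-0.00202321, -0.00089774, -0.00134952,  0.00150563,  0.00053182,
        0.00207049]), 'effort': array([-9.26641633e-05, -5.32648659e+01, -3.53284478e+01,  7.09293131e-02,
        2.35448324e-02, -9.51311904e-05]), 'eef_pos': array([194.55873204, 514.19303885, 204.95698725]), 'eef_rot': array([-3.14056611e+00, -7.36459525e-05,  2.77984158e+00]), 'wrist_force': array([0.16845601, 0.33515099, 0.60890097]), 'moment': array([0.04072157, 0.03525324, 0.00240634]), 'finger_force': 0.0, 'finger_gap': 93.61569307772811}
```

View pics/top1.png

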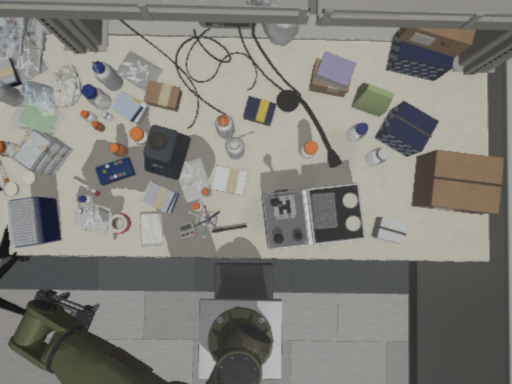

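View pics/scene1.png

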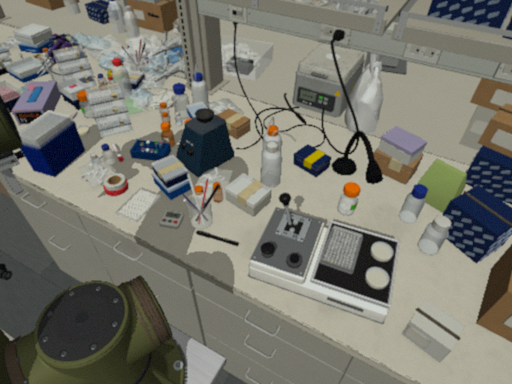

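The top view shows the shaker at about (263–363, 185–247), with the console on the left and the knob near (284,207). The bottle is behind it at (310,149). I'll enlarge this area and measure it.

Run:
```python
from h import *
a=cv2.imread('pics/top1.png')[175:255,250:370];b=cv2.imread('pics/scene1.png')[180:300,235:355]
A=cv2.resize(a,None,fx=6,fy=6,interpolation=2)
B=cv2.resize(b,None,fx=5,fy=5,interpolation=2)
cv2.imwrite('pics/c.png',A);cv2.imwrite('pics/d.png',B)
```

```text
(no output)
```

View pics/c.png

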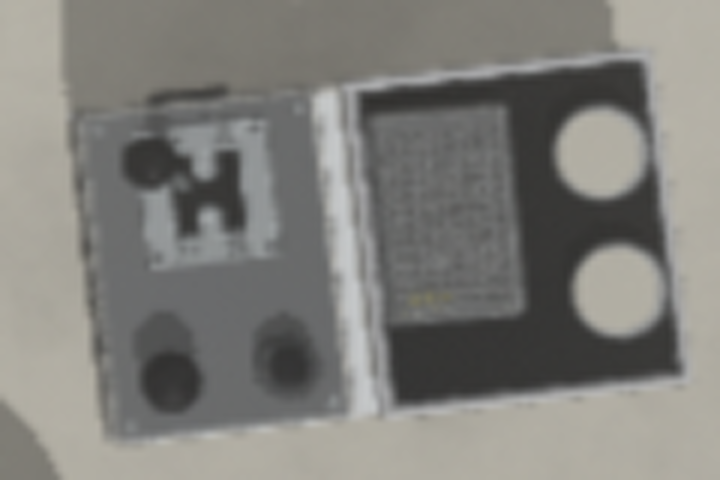

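View pics/d.png

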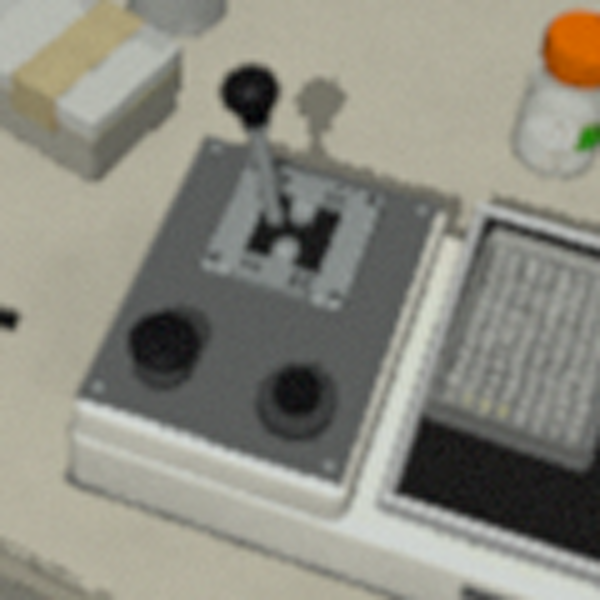

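The crops show:
- **Knob:** far left and forward at crop (149,162), so the lever is in or near first.
- **Gate centre:** about (210,193).
- **Start:** (289,363).
- **Stop:** (171,380).

Run:
```python
from h import *
c=get_calibration('top');P=lambda u,v,z:ray(c,(u+.5)/6-.5+250,(v+.5)/6-.5+175,z)
g=P(210,193,95);k=P(149,162,168);st=P(289,363,112);sp=P(171,380,119)
co=[P(80,115,90),P(325,88,90),P(348,415,90),P(108,437,90)]
print(*[x.round(1) for x in (g,k,st,sp)]);print([x[:2].round() for x in co])
d=sp-st;yaw=np.arctan2(-d[0],d[1]);print('yaw',yaw,np.hypot(*d[:2]))
# fit pose from gate, start, stop
L=np.array([[45,105],[-65,69],[-65,141]]);W=np.array([g,st,sp])[:,:2]
l=L-L.mean(0);w=W-W.mean(0);th=np.arctan2((l[:,0]*w[:,1]-l[:,1]*w[:,0]).sum(),(l*w).sum())
R=np.array([[np.cos(th),-np.sin(th)],[np.sin(th),np.cos(th)]]);t=W.mean(0)-R@L.mean(0)
print(th,t,'res',(L@R.T+t-W).round(1))
print('knob in gate frame',R.T@(k[:2]-t)-[45,105])
cs=get_calibration('scene');Q=lambda u,v,z:ray(cs,(u+.5)/5-.5+235,(v+.5)/5-.5+180,z)
W2=[Q(290,228,95),Q(298,385,112),Q(165,335,119),Q(250,97,168)]
for x in W2: print(x[:2].round(1),(R.T@(x[:2]-t)).round(1))
for n,l in dict(gate=(45,105),start=(-65,69),stop=(-65,141)).items(): print(n,R@l+t)
```

```text
[ 513.4 -156.4   95. ] [ 529.9 -114.   168. ] [ 412.3 -203.3  112. ] [ 401.7 -132.2  119. ]
[array([560., -77.]), array([ 579., -227.]), array([ 380., -243.]), array([365., -97.])]
yaw 0.14786076182618657 71.90672263683868
0.11646359714266735 [ 482.7910888  -264.95177072] res [[ 1.9  1. ]
 [-2.1 -0.7]
 [ 0.2 -0.3]]
knob in gate frame [19.3558963  39.45963015]
[ 511.4 -153.2] [ 41.4 107.7]
[ 406.9 -205.4] [-68.4  68. ]
[ 396.5 -135. ] [-70.6 139.1]
[ 525.4 -116.3] [ 59.6 142.7]
gate [ 515.28519684 -155.43404183]
start [ 410.21357913 -203.97222424]
stop [ 401.84714351 -132.45996826]
```

>>> jog_arm:
  plan: [0,0,0.05,0,0,0,0,0,0.095,0,0,0,0.377,-0.624,0.095,0,0,27.3,0.377,-0.624,0.095,0,0,27.3,0.377,-0.624,0.095,0,0,27.3,0.377,-0.624,0.095,0,0,27.3,0.377,-0.624,0.095,0,0,27.3,0.377,-0.624,0.095,0,0,27.3,0.377,-0.624,0.095,0,0,27.3,0.377,-0.624,0.095,0,0,27.3,0.377,-0.624,0.095,0,0,27.3,0.377,-0.624,0.095,0,0,27.3,0.377,-0.624,0.095,0,0,27.3,0.377,-0.624,0.095,0,0,27.3,0.377,-0.624,0.095,0,0,27.3,0.377,-0.624,0.095,0,0,27.3,0.377,-0.624,0.095,0,0,27.3,0.377,-0.624,0.095,0,0,27.3,0.377,-0.624,0.095,0,0,27.3,0.377,-0.624,0.095,0,0,27.3]
  claw: 0
  force: 20

```text
clock: 2.1
eef_pos: [571.4, -108.7, 300.5]
eef_rot: [3.141, -0.0, -3.026]
wrist_force: [-0.3, -0.4, -0.3]
finger_gap: 1.0
finger_force: 0.0
```

Run:
```python
from h import *
s=manip.read_state();print(s['clock'],s['eef_pos'],s['eef_rot'],s['finger_gap'],s['joints'])
p,d,c=shot('wrist','w1');print(c)
```

```text
2.1 [ 571.35152253 -108.7073758   300.53114308] [ 3.14138521e+00 -2.94755927e-05 -3.02612601e+00] 0.9644528623988271 [-2.51073021e-01  3.21839247e-01  1.27480819e+00  1.83158794e-04
  1.54504708e+00 -1.93734071e+00]
{'fx': 278.2173781518795, 'fy': 278.2173781518795, 'cx': 259.6817716256452, 'cy': 188.35109927984277, 'origin': array([ 505.51045455, -116.04184503,  479.79602413]), 'attitude': array([ 2.91305975e+00, -1.38941119e-03,  1.68672542e+00])}
```

View pics/w1.png

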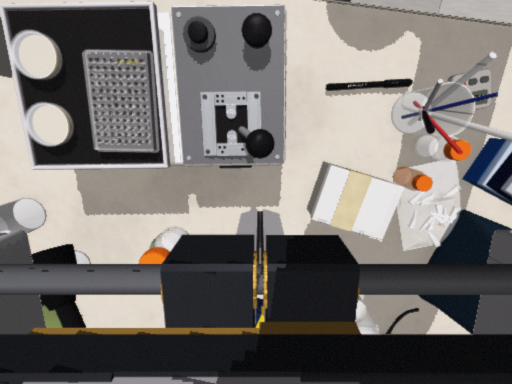

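The wrist view shows the knob at (260,143), gate centre about (231.5,123), start (200,33), stop (257,30). The bottle is at (165,250), to the right of the fingers and lower than them.

Run:
```python
from h import *
f=np.load('pics/w1.npz');c={k:f[k] for k in('fx','fy','cx','cy','origin','attitude')};p=f['p'];d=f['d']
g=cv2.cvtColor(p,cv2.COLOR_RGB2GRAY)
def blob(x0,x1,y0,y1,t=35):
    m=(g[y0:y1,x0:x1]<t).astype(np.uint8);n,l,s,ce=cv2.connectedComponentsWithStats(m);i=1+s[1:,4].argmax();return ce[i]+[x0,y0],s[i]
for n,b,z in(('knob',(247,275,128,160),168),('start',(188,212,22,44),112),('stop',(238,276,8,50),119)):
    ce,s=blob(*b);print(n,ce,s,ray(c,*ce,z).round(1), d[int(ce[1]),int(ce[0])])
# gate plate from bright corners (bounding)
q=[(203,93),(260,93),(262,157),(203,157)];W=[ray(c,*u,95)[:2] for u in q];print(np.round(W,1),np.mean(W,0))
cv2.imwrite('pics/w1c.png',cv2.resize(p[0:170,165:295,::-1],None,fx=3.5,fy=3.5,interpolation=2))
```

```text
knob [259.7733564  143.62456747] [  0   2  27  28 578] [ 526.9 -113.   168. ] 293.46234
start [197.41901408  33.85915493] [  0   0  20  22 284] [ 409.7 -202.   112. ] 335.44147
stop [256.49923195  31.88172043] [  4   6  29  34 651] [ 401.4 -131.4  119. ] 327.56766
[[ 475.1 -194.1]
 [ 466.4 -119.6]
 [ 549.7 -107.1]
 [ 559.2 -188.2]] [ 512.60443085 -152.2570785 ]
```

View pics/w1c.png

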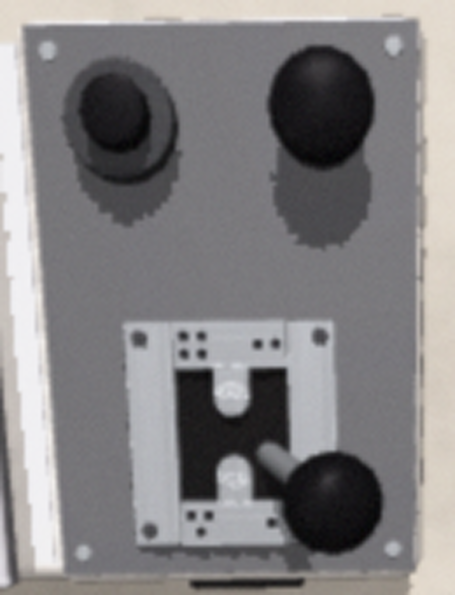

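The measurements agree: the knob is about 18 mm forward in the left leg. Next I lower the fingers beyond the knob and pull it back to neutral.

>>> jog_arm:
  plan: [0,0,-0.05,0,0,0,0,0,-0.1,0,0,0,0,0,-0.148,0,0,0,0,0,-0.148,0,0,0,-0.012,-0.0014,-0.148,0,0,0,-0.018,-0.002,-0.148,0,0,0,-0.022,-0.0025,-0.148,0,0,0,-0.026,-0.003,-0.148,0,0,0,-0.03,-0.0035,-0.148,0,0,0,-0.034,-0.004,-0.148,0,0,0,-0.037,-0.0043,-0.148,0,0,0,-0.0387,-0.0045,-0.148,0,0,0,-0.0387,-0.0045,-0.148,0,0,0,-0.0387,-0.0045,-0.148,0,0,0]

```text
clock: 3.55
eef_pos: [532.9, -114.2, 152.3]
eef_rot: [3.142, -0.001, -3.027]
wrist_force: [1.9, 1.4, 1.9]
finger_gap: 0.5
finger_force: 1.3
```

```bash
cat >> h.py <<'E'
def knob(n,z=168):
    s=manip.read_state();p,d,c=shot(n,n+'_%d'%(s['clock']*100))
    G=np.array([513,-153.5]);th=.115;R=np.array([[np.cos(th),-np.sin(th)],[np.sin(th),np.cos(th)]])
    g=cv2.cvtColor(p,cv2.COLOR_RGB2GRAY);m=(g<35).astype(np.uint8)
    k,l,st,ce=cv2.connectedComponentsWithStats(m)
    for i in range(1,k):
        w=ray(c,*ce[i],z)[:2];q=R.T@(w-G)
        if abs(q[0])<70 and abs(q[1])<60 and st[i,4]>40: print(n,'gate frame',q.round(1),'px',ce[i].round(),st[i])
E
python3 - <<'E'
from h import *
s=manip.read_state();print(s['clock'],s['eef_pos'],s['wrist_force'])
knob('wrist',172);knob('top',172)
E
```

```text
3.55 [ 532.86093193 -114.15731808  152.26852881] [1.93652361 1.41927541 1.85596036]
wrist gate frame [-7.4 26.2] px [241. 184.] [ 191  142   97  112 3800]
wrist gate frame [34.4  8. ] px [212. 250.] [ 163  236   91   28 2237]
```

```bash
ls -t pics/*.png|head -3
python3 - <<'E'
import cv2,glob,os
f=sorted(glob.glob('pics/wrist_*.png'))[-1];a=cv2.imread(f)
cv2.imwrite('pics/v2.png',cv2.resize(a[100:280,150:350],None,fx=3,fy=3))
E
```

```text
pics/top_360.png
pics/wrist_355.png
pics/w1c.png
```

View pics/v2.png

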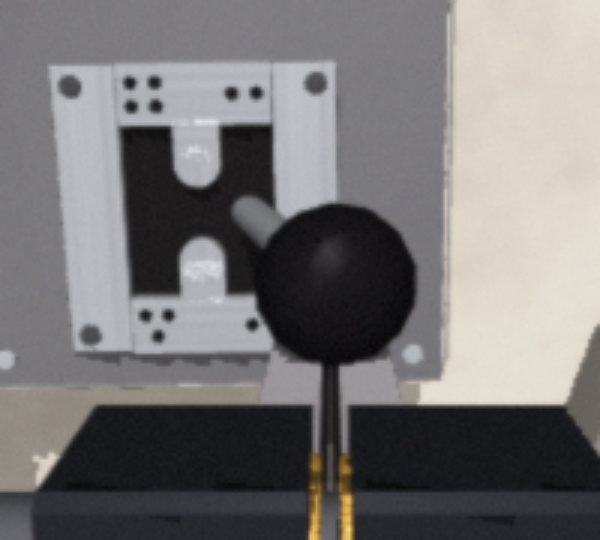

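The shaft base is at crop (248,210), level with the gap between the tongues (centre about (199,212)), so the lever is near neutral. The knob is at crop (336,283), and I'll compute its offset.

Run:
```python
from h import *
f=np.load('pics/wrist_355.npz');c={k:f[k] for k in('fx','fy','cx','cy','origin','attitude')}
th=.115;R=np.array([[np.cos(th),-np.sin(th)],[np.sin(th),np.cos(th)]]);G=np.array([513,-153.5])
P=lambda u,v,z:R.T@(ray(c,u/3+150,v/3+100,z)[:2]-G)
print('knob',P(335,283,169.5));print('tongue mid',P(199,212,95));print('plate',np.mean([P(50,66,95),P(335,62,95),P(338,347,95),P(76,353,95)],0))
print('holes',np.mean([P(69,86,95),P(316,83,95),P(91,334,95)],0), P(69,86,95),P(316,83,95),P(91,334,95))
print('TCP',R.T@(np.array([532.9,-114.2])-G))
```

```text
knob [-0.63218424 38.57941796]
tongue mid [-2.65717123  0.20384463]
plate [-2.48407345  0.47575338]
holes [-14.27839441 -11.26629408] [-37.97765469 -34.56712642] [-38.79611519  33.8688909 ] [ 33.93858664 -33.1006467 ]
TCP [24.27810106 36.75695592]
```

Now I go round the front to the knob's left side and push it across to the right.

>>> jog_arm:
  plan: [0.0248,0.0029,0,0,0,0,0.0248,0.0029,0,0,0,0,0.0193,0.0506,0,0,0,0,0.0193,0.0506,0,0,0,0,-0.0308,0.0448,0,0,0,0,-0.0308,0.0448,0,0,0,0,-0.0288,0.0269,0,0,0,0,-0.0278,0.0189,0,0,0,0,-0.0269,0.011,0,0,0,0,-0.026,0.0031,0,0,0,0,-0.0251,-0.0049,0,0,0,0,-0.0242,-0.0128,0,0,0,0,-0.0232,-0.0208,0,0,0,0,-0.0223,-0.0287,0,0,0,0,-0.0214,-0.0367,0,0,0,0,-0.0207,-0.0426,0,0,0,0,-0.0201,-0.0476,0,0,0,0,-0.0201,-0.0476,0,0,0,0]

```text
clock: 5.45
eef_pos: [512.7, -162.4, 152.1]
eef_rot: [-3.141, -0.001, -3.028]
wrist_force: [0.0, -0.1, 0.2]
finger_gap: 0.3
finger_force: 0.0
```

Run:
```python
from h import *
s=manip.read_state();print(s['clock'],s['eef_pos'],s['wrist_force'])
p,d,c=shot('wrist','v3');cv2.imwrite('pics/v3c.png',cv2.resize(p[100:280,150:350,::-1],None,fx=3,fy=3))
```

```text
5.45 [ 512.66952488 -162.41320275  152.05314068] [ 0.00220274 -0.09714326  0.18858   ]
```

View pics/v3c.png

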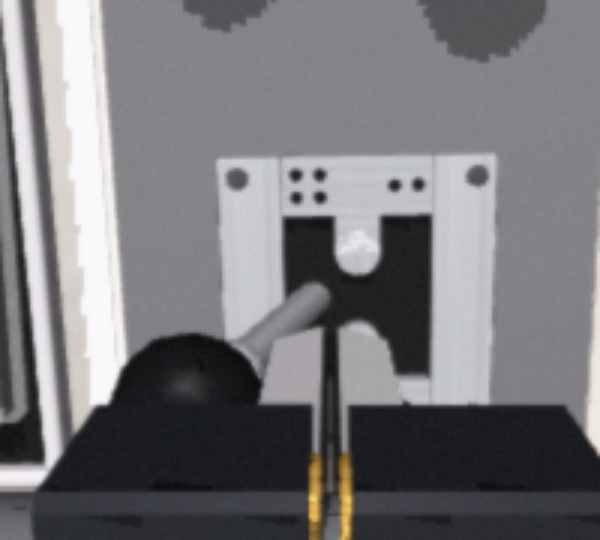

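The lever is across to the right. The knob is at crop (190,408), and the shaft base (320,292) is in the cross slot at the right leg. I'll check that it reached the leg (y about −36).

Run:
```python
from h import *
f=np.load('pics/v3.npz');c={k:f[k] for k in('fx','fy','cx','cy','origin','attitude')}
th=.115;R=np.array([[np.cos(th),-np.sin(th)],[np.sin(th),np.cos(th)]]);G=np.array([513,-153.5])
P=lambda u,v,z:R.T@(ray(c,u/3+150,v/3+100,z)[:2]-G)
print('knob',P(190,408,169.5));print('slot right edge/left edge',P(283,300,95),P(432,300,95),'shaft@95',P(318,297,95))
print('TCP',R.T@(np.array([512.7,-162.4])-G))
```

```text
knob [  0.47638861 -37.05883742]
slot right edge/left edge [ -2.12861364 -21.67129902] [-2.09824867 22.07495653] shaft@95 [ -3.03364969 -11.3938147 ]
TCP [-1.31926396 -8.80678957]
```

>>> jog_arm:
  plan: [-0.0015,0.0129,0,0,0,0,-0.0015,0.0129,0,0,0,0,-0.0551,0.0067,0,0,0,0,-0.0551,0.0067,0,0,0,0,-0.0551,0.0067,0,0,0,0,-0.0503,-0.035,0,0,0,0,-0.0503,-0.035,0,0,0,0,-0.0245,-0.032,0,0,0,0,-0.0166,-0.0311,0,0,0,0,-0.0086,-0.0302,0,0,0,0,-0.0007,-0.0293,0,0,0,0,0.0073,-0.0283,0,0,0,0,0.0152,-0.0274,0,0,0,0,0.0212,-0.0267,0,0,0,0,0.0242,-0.0264,0,0,0,0,0.0242,-0.0264,0,0,0,0,0.0242,-0.0264,0,0,0,0]

```text
clock: 7.2
eef_pos: [537.2, -188.2, 152.6]
eef_rot: [-3.141, 0.0, -3.027]
wrist_force: [-3.3, 0.6, -2.4]
finger_gap: 0.5
finger_force: 1.3
```

>>> jog_arm:
  plan: [0.001,0.0001,0,0,0,0,0.002,0.0002,0,0,0,0,0.002,0.0002,0,0,0,0]

```text
clock: 7.5
eef_pos: [538.6, -188.0, 152.3]
eef_rot: [3.141, -0.001, -3.027]
wrist_force: [-6.0, 0.9, -2.8]
finger_gap: 0.5
finger_force: 3.2
```

>>> jog_arm:
  plan: [0.001,0.0001,0,0,0,0,0.002,0.0002,0,0,0,0,0.002,0.0002,0,0,0,0]

```text
clock: 7.8
eef_pos: [539.9, -187.8, 152.1]
eef_rot: [3.141, -0.003, -3.027]
wrist_force: [-11.7, 0.2, -2.7]
finger_gap: 0.4
finger_force: 5.6
```

>>> jog_arm:
  plan: [0.001,0.0001,0,0,0,0,0.002,0.0002,0,0,0,0,0.002,0.0002,0,0,0,0]

```text
clock: 8.1
eef_pos: [541.0, -187.6, 151.8]
eef_rot: [3.14, -0.005, -3.027]
wrist_force: [-17.5, 0.4, -0.6]
finger_gap: 0.4
finger_force: 8.8
```

Run:
```python
from h import *
s=manip.read_state();print(s['clock'],s['eef_pos'],s['wrist_force'])
p,d,c=shot('wrist','v4');cv2.imwrite('pics/v4c.png',cv2.resize(p[100:280,150:350,::-1],None,fx=3,fy=3))
```

```text
8.1 [ 541.03129263 -187.58703887  151.76497323] [-17.45195155   0.39930254  -0.59806261]
```

The force rises stiffly (−17 N), so the lever is against the end stop. I back off, move above the start button and look.

>>> jog_arm:
  plan: [-0.03,-0.0034,0,0,0,0,-0.05,-0.0057,0.02,0,0,0,-0.09,-0.0104,0.048,0,0,0,-0.134,-0.0155,0.048,0,0,0,-0.134,-0.0155,0.048,0,0,0,-0.134,-0.0155,0.048,0,0,0,-0.134,-0.0155,0.048,0,0,0]

```text
clock: 8.85
eef_pos: [410.1, -203.2, 200.8]
eef_rot: [-3.141, 0.001, -3.027]
wrist_force: [-0.4, 0.4, 0.4]
finger_gap: 0.0
finger_force: 0.0
```

Run:
```python
from h import *
s=manip.read_state();print(s['clock'],s['eef_pos'],s['wrist_force'])
p,d,c=shot('wrist','v5');q,_,_=shot('top','t5')
a=cv2.resize(q[175:255,250:330,::-1],(380,380),interpolation=2);b=cv2.resize(p[:,:,::-1],None,fx=.8,fy=.8)
im=np.zeros((380,800,3),np.uint8);im[:307,:410]=b[:307,:410];im[:,415:795]=a
cv2.imwrite('pics/v5c.png',im)
```

```text
8.85 [ 410.09056234 -203.16737626  200.77961338] [-0.44374816  0.36842811  0.39360493]
```

View pics/v5c.png

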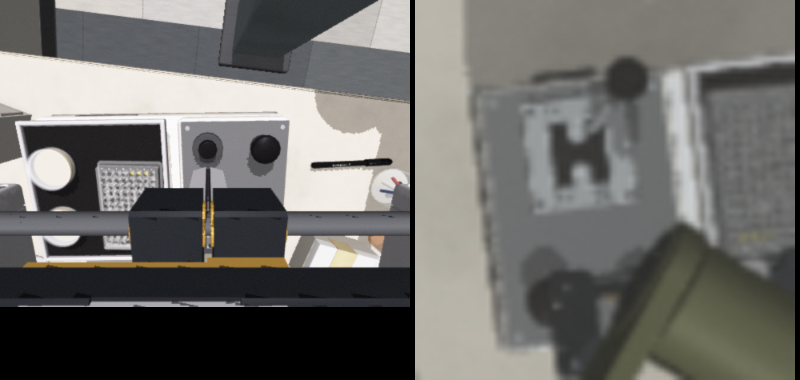

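The right half (top view) shows the knob front right at (626,78). The left half (wrist view) shows start at (208,150) and stop at (265,150). I'll convert these to positions.

Run:
```python
from h import *
th=.115;R=np.array([[np.cos(th),-np.sin(th)],[np.sin(th),np.cos(th)]]);G=np.array([512.5,-153.5])
c=get_calibration('top')
print('knob',R.T@(ray(c,(626-415)/4.75-.4+250,78/4.75-.4+175,162)[:2]-G))
c=get_calibration('wrist');print('start',ray(c,260,187.5,112),'stop',ray(c,265/.8,150/.8,119))
```

```text
knob [ 51.64111673 -34.67766267]
start [ 404.9884244  -202.48151045  112.        ] stop [ 395.50015181 -134.66050988  119.        ]
```

The knob is home to within measurement error. Start is at about (408,−203), so I press straight down in stages.

>>> jog_arm:
  plan: [-0.002,0,-0.04,0,0,0,-0.002,0,-0.075,0,0,0,-0.002,0,-0.085,0,0,0,-0.002,0,-0.089,0,0,0,-0.002,0,-0.092,0,0,0,-0.002,0,-0.094,0,0,0,-0.002,0,-0.094,0,0,0]

```text
clock: 9.65
eef_pos: [407.8, -203.3, 107.4]
eef_rot: [-3.141, 0.002, -3.027]
wrist_force: [1.0, 1.9, 4.4]
finger_gap: 0.3
finger_force: 1.9
```

>>> jog_arm:
  plan: [0,0,-0.001,0,0,0,0,0,-0.002,0,0,0,0,0,-0.002,0,0,0]

```text
clock: 9.95
eef_pos: [407.8, -203.3, 105.7]
eef_rot: [-3.14, 0.002, -3.027]
wrist_force: [-0.5, 4.1, 14.0]
finger_gap: 0.6
finger_force: 6.7
```

The force is 14 N against a 5 N spring and the tip is at 105.7 mm, so the button is fully in. I release and withdraw straight up.

>>> jog_arm:
  plan: [0,0,0,0,0,0,0,0,0.01,0,0,0,0,0,0.05,0,0,0,0,0,0.1,0,0,0,-0.02,0.03,0.15,0,0,0,-0.02,0.06,0.17,0,0,0,-0.02,0.06,0.17,0,0,0,-0.02,0.06,0.17,0,0,0]

```text
clock: 10.75
eef_pos: [387.0, -142.9, 274.8]
eef_rot: [-3.141, 0.001, -3.026]
wrist_force: [1.0, 0.6, 0.3]
finger_gap: 0.2
finger_force: 0.0
```

Run:
```python
from h import *
s=manip.read_state();print(s['clock'],s['eef_pos'],s['wrist_force'])
p,d,c=shot('wrist','v6');q,_,_=shot('scene','s6')
a=cv2.resize(q[170:310,235:405,::-1],(395,325),interpolation=2);b=cv2.resize(p[:,:,::-1],None,fx=.78,fy=.78)
im=np.zeros((330,800,3),np.uint8);im[:b.shape[0],:399]=b[:,:399];im[:325,403:798]=a
cv2.imwrite('pics/v6c.png',im)
```

```text
10.75 [ 387.04674667 -142.86909415  274.79104736] [1.01588025 0.56531602 0.33009982]
```

View pics/v6c.png

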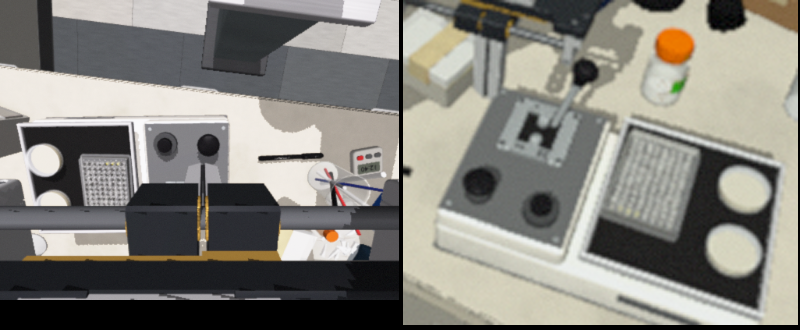

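The lever is fully forward in the right leg (knob at (585,72) in the right half), the start button is out again, and the samples and bottle haven't moved. I'm handing in.

```bash
python3 -c "
from cell import manip
print(manip.sign_off())"
```

```text
the job is handed in; nothing more can be done
None
```

The shaker's lever is home in third gear, the start button was then pressed fully in and released, and the job was handed in at about 11 s with the stop button, samples and bench items untouched as far as the camera views show.

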